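# Set a scored tile over the snapping edge

### The job

With the fingertips, slide the white and blue scored tile across the wooden board toward the metal-strip edge, until the black score line lies right above that edge and runs along it, with the strip of tile beyond the line overhanging ready to be snapped off. Only push it, never lift or tip it; leave the green tile, the mallet and the jar alone, and finish with the tile lying still and untouched.

Things in the scene. Friction and masses are not known exactly. Their poses are not given: they have to be found in the camera images.
- scored_tile: Loose white tile with a blue pattern and one straight black score line 3 mm wide, 100 x 100 mm and 10 mm thick, about 0.2 kg. Origin: centre of its underside; z up; x is square to the score line and points toward the strip to be snapped off. It lies flat on the board, starting wholly on it, x roughly (within about 15 degrees) toward the metal-strip edge, with the line 45 to 105 mm short of the edge.
- score_line (a point): Middle of the score line, on the tile's top face: 15 mm from the tile's centre along its x, so the line lies 35 mm from the front side (+x) and 65 mm from the rear side of the tile. The line runs along the tile's y over its full width. Axes as the tile's.
- board: Snapping board: a fixed plywood block on the bench, 260 mm (its x) by 380 mm (its y), 45 mm high, flat top. Its far edge (+x, away from the robot) carries a 12 mm wide bare metal strip, flush with the top: the snapping edge, with nothing below it but the bench. Origin: centre of its underside. It may stand turned by up to about 15 degrees.
- snap_edge (a point): Middle of the snapping edge: the outermost top corner line of the metal strip, 130 mm along the board's x from its centre, 45 mm above the bench. x points outward off the board, y runs along the edge. Axes as the board's.
- whole_tile: Bystander: loose green tile with a white and terracotta pattern and no score line, same size as the scored tile, lying on the board beside it, with a gap of at least 25 mm. Origin: centre of its underside.
- mallet: Bystander: small mallet lying on the bench left of the board (robot's view); black rubber head 50 x 85 x 50 mm, wooden handle 22 mm thick, 200 mm long, along its -x. Origin: underside of the head.
- jar: Bystander: closed glass jar with grey cap, 60 mm across, 85 mm tall, standing on the bench right of the board. Origin: centre of its underside.
Mind the look-alikes: they are no part of the job. Leave any purple, red or yellow look-alike of the scored_tile alone.

How it is judged (in metres and radians):
At the end, for the whole second after the job is handed in: The middle of the score line is within 5 mm of straight above the snapping edge, the line is within 5 degrees of parallel to it, within the board's width, and the tile lies flat on the board, at rest. The other things are within 15 mm of where they began (x of score_line in the frame of snap_edge between -0.005 and 0.005 m and y of score_line in the frame of snap_edge between -0.14 and 0.14 m and angle between the x axis of scored_tile and the x axis of board, either way round below 0.09 rad and angle between scored_tile's own z axis and vertical below 0.03 rad and height (world z) of scored_tile between 0.042 and 0.048 m and linear speed of scored_tile below 0.01 m/s); the robot touches nothing.
It fails at once if the scored tile is lifted off the board (height (world z) of scored_tile above 0.053 m).
It fails at once if the scored tile tips or falls over the edge (angle between scored_tile's own z axis and vertical above 0.15 rad or height (world z) of scored_tile below 0.035 m).
It fails at once if the green tile is disturbed (moved more than 15 mm) (distance of whole_tile from where it was at the start of the episode above 0.015 m).
It fails at once if the mallet is disturbed (moved more than 15 mm) (distance of mallet from where it was at the start of the episode above 0.015 m).
It fails at once if the jar is disturbed (moved more than 15 mm) (distance of jar from where it was at the start of the episode above 0.015 m).
It also fails if it takes over 40 s, if anything falls off the work surface, if the arm or the gripper's body presses on something with over 40 N, if the wrist force passes 120 N, or if a joint passes its speed limit or range.

### The arm

A 7-joint arm with a two-finger parallel gripper is mounted at the origin on the work surface. World frame = base frame: x ahead of the robot, y to its left, z up, the work surface at z = 0. Lengths are in mm, angles in degrees, forces in N, time in s.
With the tool pointing down it reaches from about 400 to 875 mm from the base axis. Payload 19.3 kg.
Tool frame: the origin (TCP) lies between the finger pads; the fingertips stand 22 mm ahead of it and the grasp point (between the pads) lies 3 mm ahead of it; z points along the fingers, y is the direction in which the jaws open and shut (so a half turn about z gives the same grasp; the last joint's range is limited). The gripper opens to 85 mm and grips with 20 to 120 N. Pads are 22 mm wide; open, the fingers measure 114 mm over their backs; the gripper's body (76 mm by 85 mm) begins 54 mm behind the grasp point. The pads swing forward as they close: fully open they stand 13 mm farther back than shut.
Start: joints at [-77.189, 29.874, -2.08, 91.645, 1.215, 58.505, -6.463], TCP at [181.014, 598.205, 253.291] pointing down, gripper open.
Joint ranges: [-166.77, 166.77], [-17.47, 122.26], [-85.68, 81.53], [9.62, 139.38], [-72.42, 252.41], [9.2, 110.78], [-144.41, 144.41]. Speed limits (degrees/s): [108.29, 108.29, 136.94, 136.94, 172.46, 172.46, 172.46].

### API

Orientations are given as [roll, pitch, yaw] about the fixed x, y, z axes, in that order (R = Rz(yaw) Ry(pitch) Rx(roll)).
In Python, from workcell import robot, snapshot gives the robot as it stands.
- The arm moves only by the shell command python3 -m creep 'ROWS' [FORCE]. ROWS is JSON, a list of rows, each a list of 3 entries, a list of its own where there are three numbers: the opening, from -1 (shut) to 1 (fully open), so that 0 is half open, then the shift along the tool's x, y, z in units of 0.25 m (1.0 is 0.25 m), then the turn about the tool's z in units of 0.1 rad (1.0 is 0.1 rad). A call has 1 to 20 rows; each row shifts and turns the commanded pose from where the row before left it, along the tool's axes as they then stand; what a row does not reach is not made up. A row lasts 1/8 s, in which the tool goes at most 62.5 mm and 10.7 degrees, less where a joint would pass 70% of its speed; a pose out of reach is approached as far as the arm can. A call with a number of a shift or a turn outside -1 to 1 is refused whole. A call with a gripper value outside its range is refused whole. The fingers move at their own pace and stop on an object; FORCE is the grip in N (left out, the last holds). Time passes only in rows, so rows that do not move let the fingers close. It gives the time, the measured TCP pose, the force and the opening at its end, in the units of the state.
- robot.observe(): the state, without advancing time (a new reading comes with each control period).
- snapshot(name): name is "scene" or "top" or "wrist"; returns a dict with "pixels" (400x640x3 uint8, red, green, blue), "vfov" (degrees; the focal length in pixels is half the picture's height over the tangent of half this angle, whatever the lens; pixels are square), "cx", "cy" (the principal point, pixels), "origin" and "rotation" of the camera in the world. Camera axes: x right, y up, looking along -z (the intrinsics and any distortion apply to the point x, -y, -z); pixel columns grow to the right and rows downward; lengths in mm; the calibration is good to about 2 mm. The wrist camera is an equidistant fisheye: a pixel r from the principal point sees the ray r / f radians off the axis. A picture is of the moment at which its call begins. There is no depth.
- robot.close_job(): hands the job in, once; it reports no verdict.
The state is a dict: "t": time; "qpos": joint angles; "qd": joint speeds; "effort": joint torques, N m; "tcp_pos": TCP position; "orientation": TCP orientation; "wrist_force": force on the tool from outside, world axes, zero at the start; "moment": the same for the moment, N m; "width": finger opening in mm.
Only numpy, scipy, OpenCV 4.12 (cv2) and the standard library are available. Lean on these libraries where they do the work, as an engineer would, in place of code of your own. Each camera call takes 0.05 s, during which the arm holds its last target.

## Working session

There is one attempt and no reset: what is moved stays moved. The work goes in short steps, Python scripts to look and compute and a shell command to move; the robot and the scene stay as the last step left them, time stands still between calls to the robot, and variables do not carry over. Pictures are saved under pics/ and viewed, and the job is handed in when it is done.

```bash
mkdir -p pics; ls; python3 - <<'E'
from workcell import robot,snapshot
import cv2
for n in("scene","top","wrist"):
    s=snapshot(n);cv2.imwrite(f"pics/{n}0.png",s["pixels"][:,:,::-1]);print(n,{k:v for k,v in s.items() if k!="pixels"})
print(robot.observe())
E
```

```text
pics
scene {'vfov': 42.14421346594974, 'cx': 326.7784540696729, 'cy': 201.3748190598451, 'origin': array([1158.88317414, -858.46931401,  812.64763468]), 'rotation': array([56.19423497,  0.11277175, 30.47311248])}
top {'vfov': 57.76958686467085, 'cx': 317.9335209709598, 'cy': 198.32125389163582, 'origin': array([ 519.45094729,   89.00350561, 1022.59387108]), 'rotation': array([  5.72776053,   0.80162862, -88.29095941])}
wrist {'vfov': 65.70646984690485, 'cx': 315.4757835596944, 'cy': 204.16660904878356, 'origin': array([102.82456364, 620.95049412, 373.05455072]), 'rotation': array([-1.86362688e+01,  2.74625645e-02,  7.31522328e+01])}
{'t': 0.15, 'qpos': array([-77.18823595,  29.90039888,  -2.07939882,  91.66541806,
         1.21613343,  58.50555211,  -6.46319161]), 'qd': array([-0.00025916, -0.10452635,  0.04432862,  0.00078027, -0.0484716 ,
       -0.03520101,  0.02595253]), 'effort': array([ 2.64197064e-03, -9.27407169e+01,  1.98110685e+00, -3.70052040e+01,
        1.80558051e-02,  6.29848990e-03,  1.50582139e-05]), 'tcp_pos': array([180.98472227, 597.97910016, 252.87365192]), 'orientation': array([-1.79951008e+02,  5.57113240e-03,  1.63164149e+02]), 'wrist_force': array([0.50929264, 0.72789093, 0.07151414]), 'moment': array([-0.00840754, -0.02447501, -0.03717207]), 'width': 85.6732139033278}
```

View pics/top0.png

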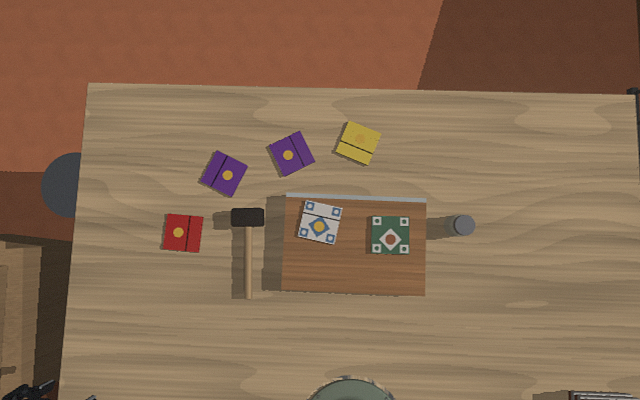

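View pics/scene0.png

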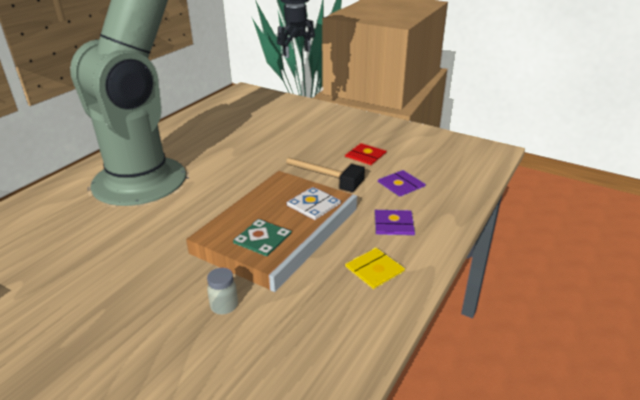

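Candidates in the top view are purple (223,174) and (291,154), yellow (357,143), red (183,232), green (390,235) and white/blue (320,222). Only the last is white and blue with a black line and lies on the board. I'll confirm it in a crop.

```bash
cat > h.py <<'E'
import numpy as np,cv2
from scipy.spatial.transform import Rotation as R
from workcell import robot,snapshot
def rot(s): 
    return R.from_euler('xyz',s["rotation"],degrees=True).as_matrix()
def back(s,px,z):
    px=np.atleast_2d(px).astype(float);f=200/np.tan(np.radians(s["vfov"]/2))
    d=np.c_[(px[:,0]-s["cx"])/f,-(px[:,1]-s["cy"])/f,-np.ones(len(px))]@rot(s).T
    o=np.array(s["origin"]);t=(z-o[2])/d[:,2]
    return (o+d*t[:,None])[:,:2]
def proj(s,P):
    P=np.atleast_2d(P);f=200/np.tan(np.radians(s["vfov"]/2))
    c=(P-np.array(s["origin"]))@rot(s)
    return np.c_[s["cx"]+f*c[:,0]/-c[:,2], s["cy"]-f*c[:,1]/-c[:,2]]
E
python3 - <<'E'
from h import *
s=snapshot("top");print(s["origin"],s["rotation"])
im=s["pixels"][:,:,::-1]
cv2.imwrite("pics/crop1.png",cv2.resize(im[180:305,270:435],None,fx=4.8,fy=4.8,interpolation=cv2.INTER_CUBIC))
print(back(s,[[320,222],[390,235],[464,225],[356,198],[357,380]],50).round())
E
```

```text
[ 519.45094729   89.00350561 1022.59387108] [  5.72776053   0.80162862 -88.29095941]
[[ 553.   98.]
 [ 524.  -89.]
 [ 556. -285.]
 [ 620.    3.]
 [ 151.   -9.]]
```

View pics/crop1.png

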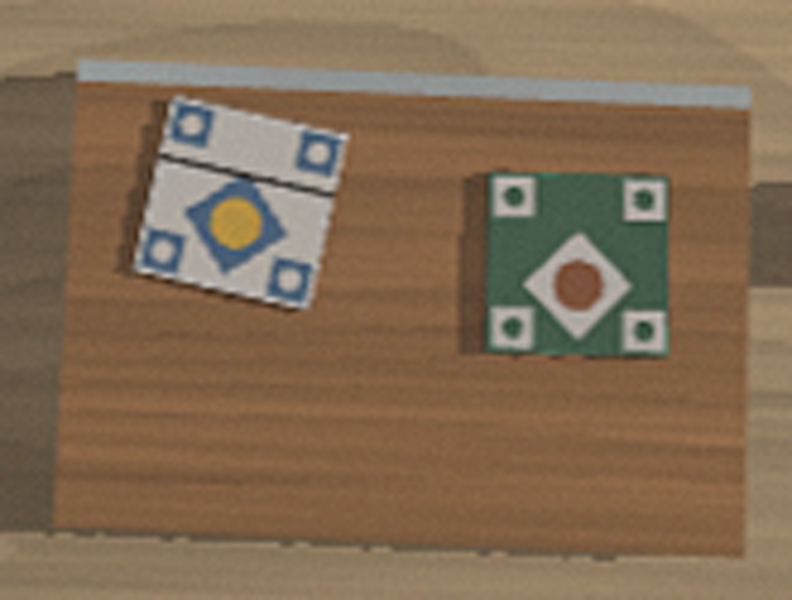

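The crop confirms the target: the white/blue tile is at crop (240,205) with its black line running from (160,155) to (338,193). The metal strip runs from (78,60) to (751,87). Next I'll measure precisely.

```bash
cat >> h.py <<'E'
def hexpand(c,off=(270,180),k=4.8):
    return (np.array(c,float)+.5)/k-.5+np.array(off)
def fitmask(s,mask,z):
    cs,_=cv2.findContours(cv2.resize(mask.astype(np.uint8)*255,None,fx=4,fy=4,interpolation=cv2.INTER_CUBIC).__gt__(127).astype(np.uint8),cv2.RETR_EXTERNAL,cv2.CHAIN_APPROX_NONE)
    c=max(cs,key=cv2.contourArea)[:,0,:]
    p=back(s,(c+.5)/4-.5,z)
    return cv2.minAreaRect(p.astype(np.float32))
E
python3 - <<'E'
from h import *
s=snapshot("top")
e=back(s,hexpand([[78,60],[751,87]]),45);print("edge",e.round(1),np.linalg.norm(e[1]-e[0]))
b=back(s,hexpand([[53,527],[744,556]]),45);print("rear",b.round(1))
t=back(s,hexpand([[172,97],[348,134],[308,309],[135,272]]),55);print("tile",t.round(1),t.mean(0))
l=back(s,hexpand([[160,155],[338,193]]),55);print("line",l.round(1))
g=back(s,hexpand([[489,172],[668,177],[667,355],[487,353]]),55);print("green",g.round(1))
for q in(e,l,[t[0],t[1]],[t[3],t[2]],[t[0],t[3]],[t[1],t[2]]): d=q[1]-q[0];print(np.degrees(np.arctan2(d[0],-d[1])).round(2),np.linalg.norm(d).round(1))
E
```

```text
edge [[ 631.6  193.3]
 [ 627.  -186.2]] 379.47464566164365
rear [[ 372.   197.1]
 [ 368.6 -182.4]]
tile [[611.1 138.8]
 [593.2  40.1]
 [495.8  59.9]
 [513.3 156.1]] [553.34061624  98.72098482]
line [[578.5 144.4]
 [560.2  44.9]]
green [[ 574.3  -38.6]
 [ 574.4 -137.6]
 [ 476.7 -137.5]
 [ 474.8  -39. ]]
-0.69 379.5
-10.39 101.2
-10.27 100.3
-10.27 97.8
-100.0 99.4
-101.49 99.4
```

```bash
python3 -m creep '[[0.4,[0,0,0],-0.94],[0.4,[0,0,0],-0.94],[0.4,[0,0,0],-0.94],[0.4,[-0.09,-0.16,0],0],[0.4,[-0.09,-0.16,0],0],[0.4,[-0.09,-0.16,0],0],[0.4,[-0.09,-0.16,0],0],[0.4,[-0.09,-0.16,0],0],[0.4,[-0.09,-0.16,0],0],[0.4,[-0.09,-0.16,0],0],[0.4,[-0.09,-0.16,0],0],[0.4,[-0.09,-0.16,0],0],[0.4,[-0.09,-0.16,0],0],[0.4,[-0.09,-0.16,0],0],[0.4,[0,-0.1,0],0],[0.4,[0,0,0],0]]'
python3 - <<'E'
from h import *
s=snapshot("top");cv2.imwrite("pics/t2.png",s["pixels"][:,:,::-1])
s=snapshot("wrist");cv2.imwrite("pics/w2.png",s["pixels"][:,:,::-1])
E
```

```text
t: 2.25
tcp_pos: [423.1, 128.7, 253.4]
orientation: [-180.0, 0.0, 179.2]
wrist_force: [0.3, -0.3, -0.5]
width: 59.8
```

View pics/w2.png

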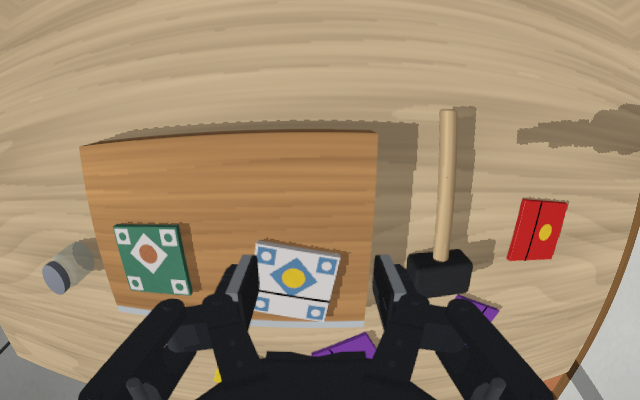

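```bash
python3 -m creep '[[0.4,[-0.04,-0.06,0],0],[0.4,[-0.04,-0.06,0],0],[0.4,[0,0,0.11],0],[0.4,[0,0,0.11],0],[0.4,[0,0,0.11],0],[0.4,[0,0,0.11],0],[0.4,[0,0,0.11],0],[0.4,[0,0,0.11],0],[0.4,[0,0,0.04],0],[0.4,[0,0,0],0]]'
python3 - <<'E'
from h import *
s=snapshot("scene");cv2.imwrite("pics/s3.png",cv2.resize(s["pixels"][150:300,180:380,::-1],None,fx=4,fy=4,interpolation=cv2.INTER_CUBIC))
E
```

```text
t: 3.6
tcp_pos: [442.5, 100.5, 78.2]
orientation: [-180.0, -0.0, 179.4]
wrist_force: [0.6, 0.4, -1.0]
width: 59.6
```

View pics/s3.png

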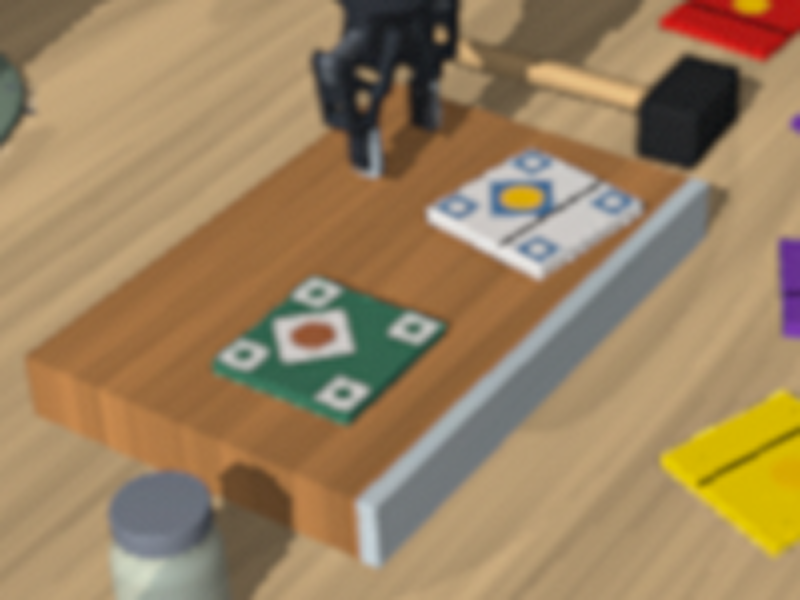

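```bash
python3 - <<'E'
from h import *
s=snapshot("scene")
for P in([453,68],[453,56],[431,68]):
  for z in(45,50,56,62): print(P,z,((proj(s,[*P,z])[0]-[180,150]+.5)*4-.5).round(0))
E
```

```text
[453, 68] 45 [384. 199.]
[453, 68] 50 [383. 193.]
[453, 68] 56 [383. 185.]
[453, 68] 62 [382. 178.]
[453, 56] 45 [373. 208.]
[453, 56] 50 [373. 201.]
[453, 56] 56 [372. 194.]
[453, 56] 62 [372. 186.]
[431, 68] 45 [357. 190.]
[431, 68] 50 [356. 184.]
[431, 68] 56 [356. 176.]
[431, 68] 62 [355. 169.]
```

```bash
python3 -m creep '[[0.4,[0,0,0.02],0],[0.4,[0,0,0.02],0],[0.4,[0,0,0.008],0],[0.4,[0,0,0],0]]'
python3 - <<'E'
from h import *
s=snapshot("scene");cv2.imwrite("pics/s4.png",cv2.resize(s["pixels"][150:250,220:360,::-1],None,fx=5.7,fy=5.7,interpolation=cv2.INTER_CUBIC))
E
```

```text
t: 4.2
tcp_pos: [442.6, 100.0, 66.2]
orientation: [-180.0, -0.0, 179.3]
wrist_force: [-0.8, -0.1, -0.2]
width: 59.4
```

View pics/s4.png

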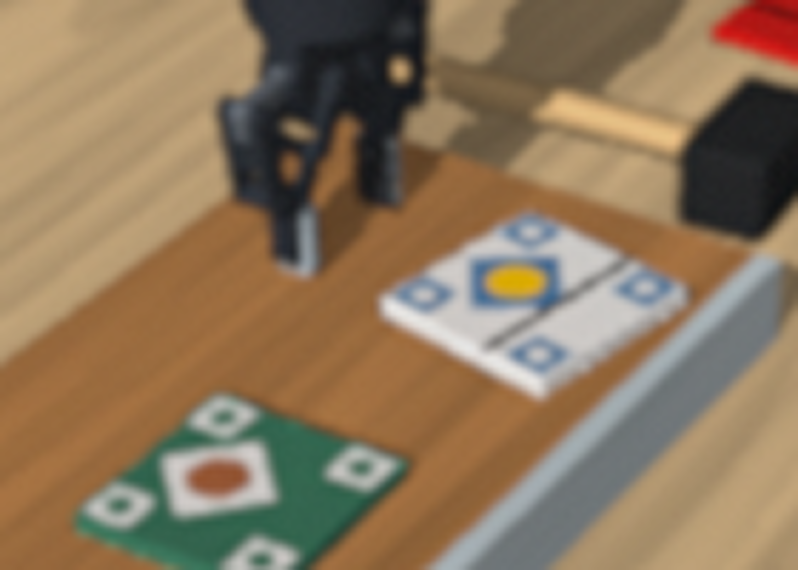

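```bash
python3 -m creep '[[0.4,[-0.03,0,0],0],[0.4,[-0.03,0,0],0],[0.4,[-0.03,0,0],0],[0.4,[-0.03,0,0],0],[0.4,[-0.02,0,0],0],[0.4,[-0.02,0,0],0],[0.4,[-0.02,0,0],0],[0.4,[-0.02,0,0],0],[0.4,[-0.02,0,0],0],[0.4,[-0.02,0,0],0],[0.4,[-0.02,0,0],0],[0.4,[-0.02,0,0],0],[0.4,[-0.02,0,0],0],[0.4,[-0.02,0,0],0],[0.4,[-0.01,0,0],0],[0.4,[0,0,0],0]]'
python3 - <<'E'
from h import *
s=snapshot("top");cv2.imwrite("pics/t5.png",cv2.resize(s["pixels"][180:305,270:435,::-1],None,fx=4.8,fy=4.8,interpolation=cv2.INTER_CUBIC))
E
```

```text
t: 6.25
tcp_pos: [525.3, 99.1, 66.3]
orientation: [180.0, 0.0, 179.3]
wrist_force: [0.2, 0.5, 0.3]
width: 59.7
```

View pics/t5.png

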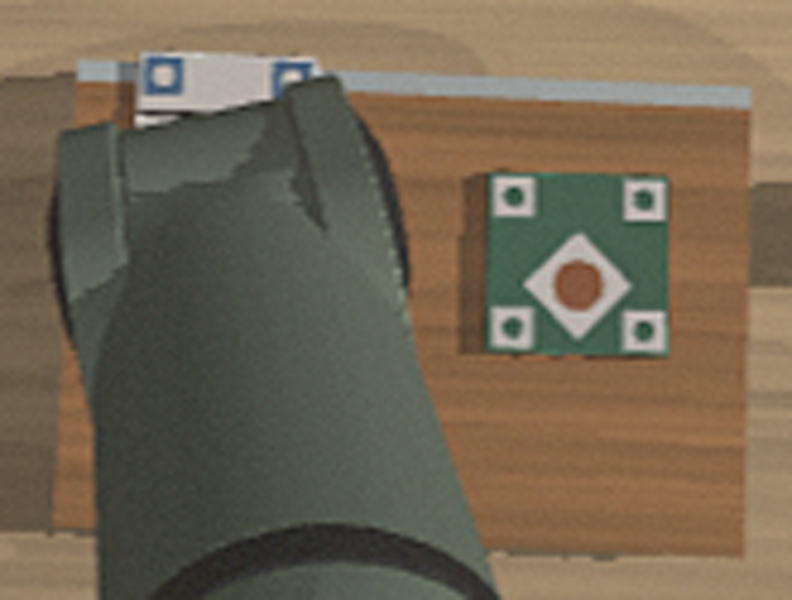

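```bash
python3 - <<'E'
from h import *
s=snapshot("top")
print(back(s,hexpand([[140,52],[314,57]]),55), back(s,hexpand([[137,114]]),55))
s=snapshot("scene");cv2.imwrite("pics/s5.png",cv2.resize(s["pixels"][160:260,240:380,::-1],None,fx=5.7,fy=5.7,interpolation=cv2.INTER_CUBIC))
E
```

```text
[[635.90881104 157.60904317]
 [635.83202537  60.09934942]] [[601.00283926 158.06109415]]
```

View pics/s5.png

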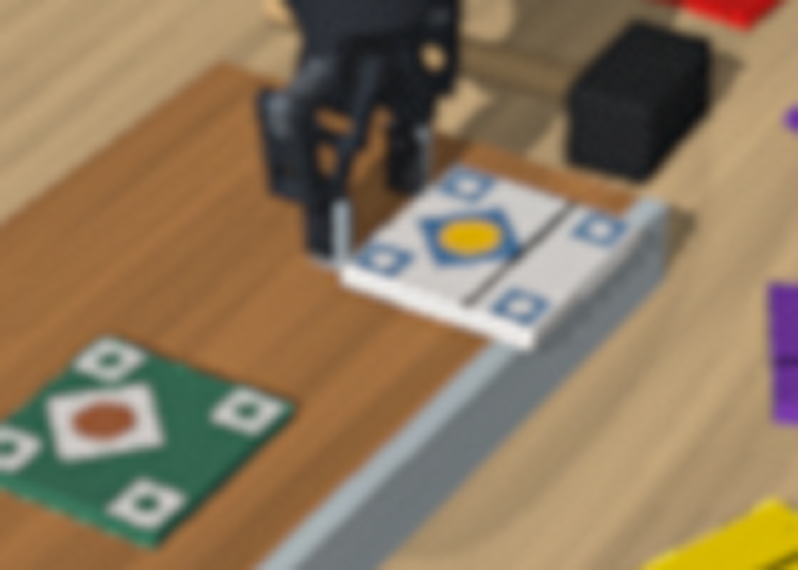

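```bash
python3 -m creep '[[0.4,[-0.01,0,0],0],[0.4,[-0.02,0,0],0],[0.4,[-0.02,0,0],0],[0.4,[-0.02,0,0],0],[0.4,[-0.02,0,0],0],[0.4,[-0.01,0,0],0],[0.4,[0,0,0],0],[0.4,[0,0,0],0]]'
python3 - <<'E'
from h import *
s=snapshot("top");cv2.imwrite("pics/t6.png",cv2.resize(s["pixels"][170:270,270:400,::-1],None,fx=6,fy=6,interpolation=cv2.INTER_CUBIC))
E
```

```text
t: 7.4
tcp_pos: [550.2, 98.8, 66.3]
orientation: [180.0, 0.0, 179.3]
wrist_force: [-1.4, -0.1, 0.3]
width: 59.6
```

View pics/t6.png

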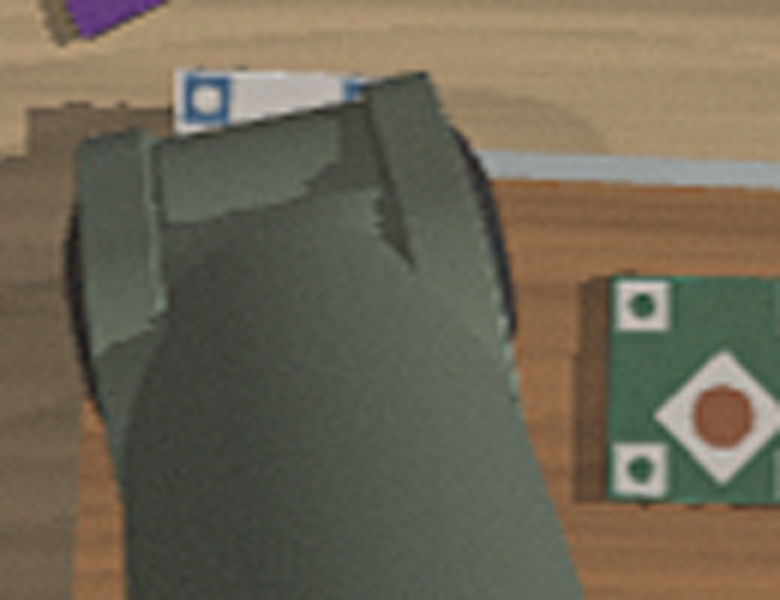

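```bash
python3 -m creep '[[0.4,[0.02,0,0],0],[0.4,[0.06,0,0],0],[0.4,[0.12,0,0],0],[0.4,[0.12,0,0],0],[0.4,[0.12,0,0],0],[0.4,[0,0,0],0]]'
python3 - <<'E'
from h import *
s=snapshot("top");cv2.imwrite("pics/t7.png",cv2.resize(s["pixels"][170:270,270:400,::-1],None,fx=6,fy=6,interpolation=cv2.INTER_CUBIC))
E
```

```text
t: 8.2
tcp_pos: [438.2, 100.1, 66.5]
orientation: [-180.0, -0.1, 179.4]
wrist_force: [0.5, 0.7, 0.6]
width: 59.8
```

View pics/t7.png

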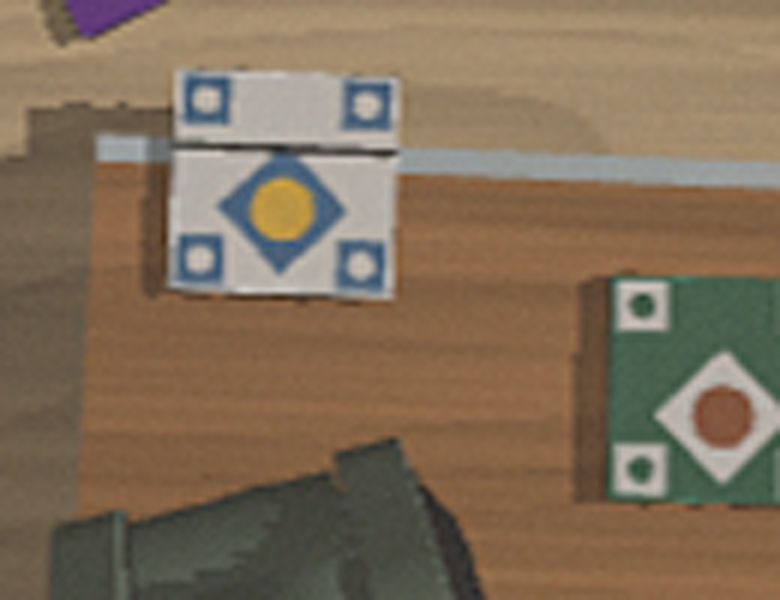

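```bash
cat > m.py <<'E'
from h import *
s=snapshot("top");g=s["pixels"].astype(float).mean(2);hsv=cv2.cvtColor(s["pixels"],cv2.COLOR_RGB2HSV)
def fit(p): return np.polyfit(p[:,0],p[:,1],1)
# score line: dark centroid in rows 190..200
L=[]
for c in range(302,333):
    rows=np.arange(189,201);v=np.clip(150-g[rows,c],0,None); L.append((c,(v*rows).sum()/v.sum()))
L=np.array(L);Lw=back(s,L,55)
# strip outer edge: wood (warm: R-B large) to metal (R-B<=0)
rb=s["pixels"][:,:,0].astype(float)-s["pixels"][:,:,2]
E=[]
for c in list(range(288,298))+list(range(340,424)):
    r0=int(round(192+ (c-286)*5.6/140)); rr=np.arange(r0-5,r0+4); v=rb[rr,c]; hi=v[0:3].mean();lo=v.min();m=(hi+lo)/2
    k=np.where((v[:-1]>m)&(v[1:]<=m))[0]
    if len(k) and hi-lo>20: k=k[0]; E.append((c,rr[k]+(v[k]-m)/(v[k]-v[k+1])))
E=np.array(E);Ew=back(s,E,45)
pe=np.polyfit(Ew[:,1],Ew[:,0],1);pe=np.polyfit(*Ew[np.abs(Ew[:,0]-np.polyval(pe,Ew[:,1]))<1.5].T[::-1],1)
pl=np.polyfit(Lw[:,1],Lw[:,0],1);pl=np.polyfit(*Lw[np.abs(Lw[:,0]-np.polyval(pl,Lw[:,1]))<1.5].T[::-1],1)
y=Lw[:,1].mean()
print(len(E),"edge x",np.polyval(pe,y),"line x",np.polyval(pl,y),"y",y,"ahead",np.polyval(pl,y)-np.polyval(pe,y),"angles",np.degrees(np.arctan([pe[0],pl[0]])))
E
python3 m.py
python3 - <<'E'
from h import *
s=snapshot("scene");cv2.imwrite("pics/s7.png",cv2.resize(s["pixels"][160:260,240:380,::-1],None,fx=5.7,fy=5.7,interpolation=cv2.INTER_CUBIC))
s=snapshot("wrist");cv2.imwrite("pics/w7.png",s["pixels"][:,:,::-1])
E
```

```text
94 edge x 630.9384978665888 line x 626.6023682710113 y 108.26158843921405 ahead -4.336129595577518 angles [0.76702787 0.81371025]
```

View pics/s7.png

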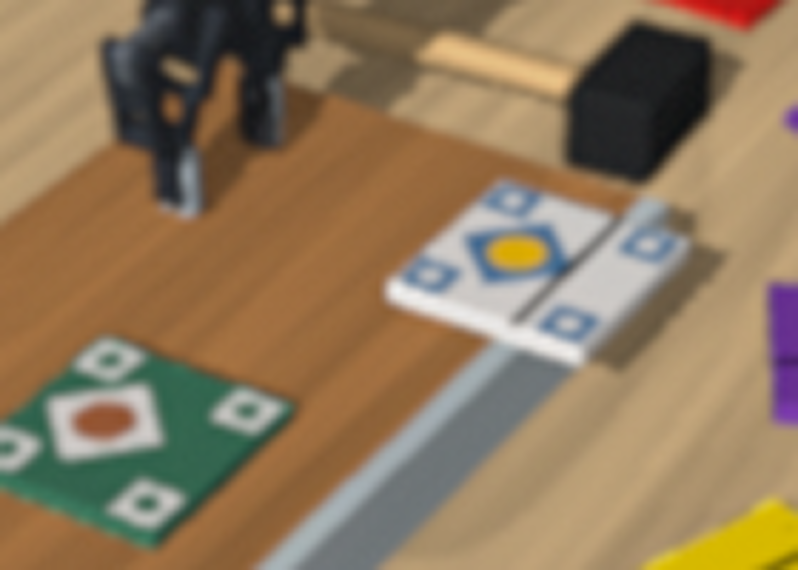

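View pics/w7.png

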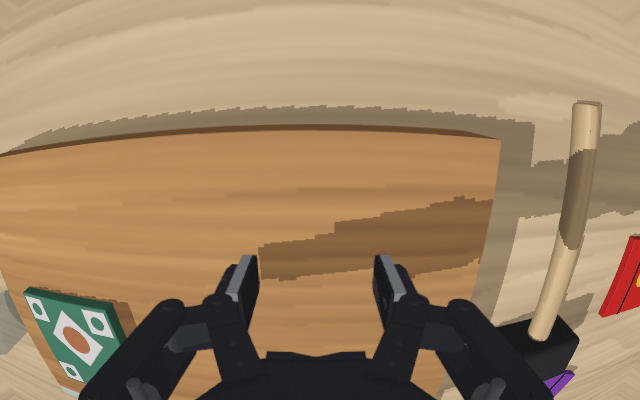

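```bash
python3 - <<'E'
from h import *
s=snapshot("scene")
cv2.imwrite("pics/s8.png",cv2.resize(s["pixels"][195:275,270:370,::-1],None,fx=8,fy=7.5,interpolation=cv2.INTER_CUBIC))
f=lambda p:hexpand(p,(240,160),5.7)
print(back(s,f([[517,322],[618,215]]),55).round(1),back(s,f([[522,352],[663,210],[310,540]]),45).round(1))
print(back(s,f([[588,358],[690,241],[388,284]]),55).round(1))
E
```

```text
[[625.1  63.1]
 [622.6 161.1]] [[631.4  56.7]
 [631.8 189.1]
 [622.2 -98.6]]
[[665.3  55.4]
 [661.5 158.7]
 [560.2  59.3]]
```

View pics/s8.png

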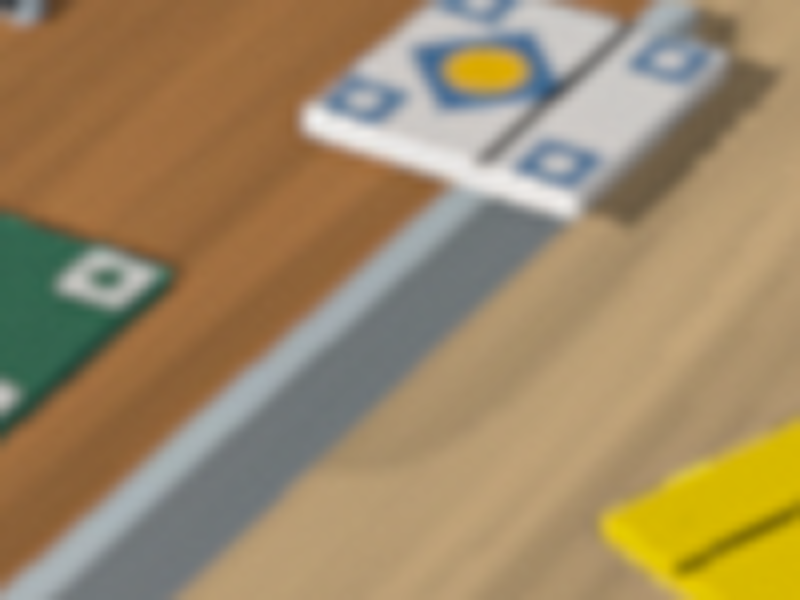

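```bash
python3 -m creep '[[0.4,[-0.04,0.03,0],0],[0.4,[-0.1,0,0],0],[0.4,[-0.1,0,0],0],[0.4,[-0.1,0,0],0],[0.4,[-0.06,0,0],0],[0.4,[-0.02,0,0],0],[0.4,[0,0,0],0],[0.4,[0,0,0],0],[0.4,[0,0,0],0]]'
```

```text
t: 9.57
tcp_pos: [544.9, 106.5, 66.4]
orientation: [-180.0, -0.0, 179.3]
wrist_force: [-0.8, 0.1, 0.3]
width: 59.9
```

```bash
python3 -m creep '[[0.4,[-0.01,0,0],0],[0.4,[-0.01,0,0],0],[0.4,[-0.01,0,0],0],[0.4,[-0.009,0,0],0],[0.4,[0,0,0],0],[0.4,[0,0,0],0]]'
python3 -m creep '[[0.4,[0.02,0,0],0],[0.4,[0.06,0,0],0],[0.4,[0.12,0,0],0],[0.4,[0.12,0,0],0],[0.4,[0.12,0,0],0],[0.4,[0,0,0],0],[0.4,[0,0,0],0]]'
python3 m.py
python3 - <<'E'
from h import *
s=snapshot("top");cv2.imwrite("pics/t9.png",cv2.resize(s["pixels"][170:270,270:400,::-1],None,fx=6,fy=6,interpolation=cv2.INTER_CUBIC))
s=snapshot("scene");cv2.imwrite("pics/s9.png",cv2.resize(s["pixels"][160:260,240:380,::-1],None,fx=5.7,fy=5.7,interpolation=cv2.INTER_CUBIC))
E
```

```text
t: 10.32
tcp_pos: [555.1, 106.2, 66.3]
orientation: [180.0, 0.0, 179.3]
wrist_force: [-0.1, -0.8, -0.0]
width: 59.9
t: 11.2
tcp_pos: [445.6, 107.7, 66.5]
orientation: [180.0, 0.1, 179.3]
wrist_force: [-0.8, -0.3, -0.2]
width: 59.5
94 edge x 630.8706141728445 line x 574.2209069578461 y 108.29597925276019 ahead -56.64970721499844 angles [ 0.74695615 67.48427156]m.py:18: RankWarning: Polyfit may be poorly conditioned
  pl=np.polyfit(Lw[:,1],Lw[:,0],1);pl=np.polyfit(*Lw[np.abs(Lw[:,0]-np.polyval(pl,Lw[:,1]))<1.5].T[::-1],1)
```

View pics/t9.png

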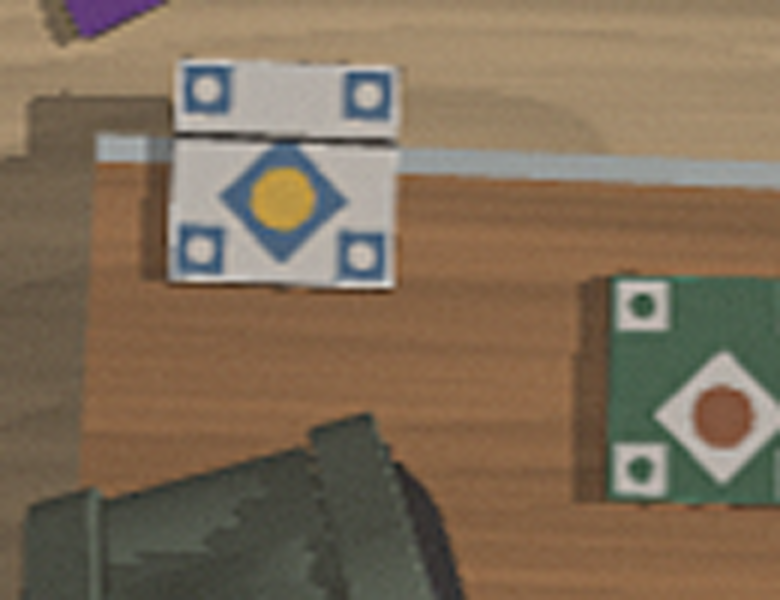

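View pics/s9.png

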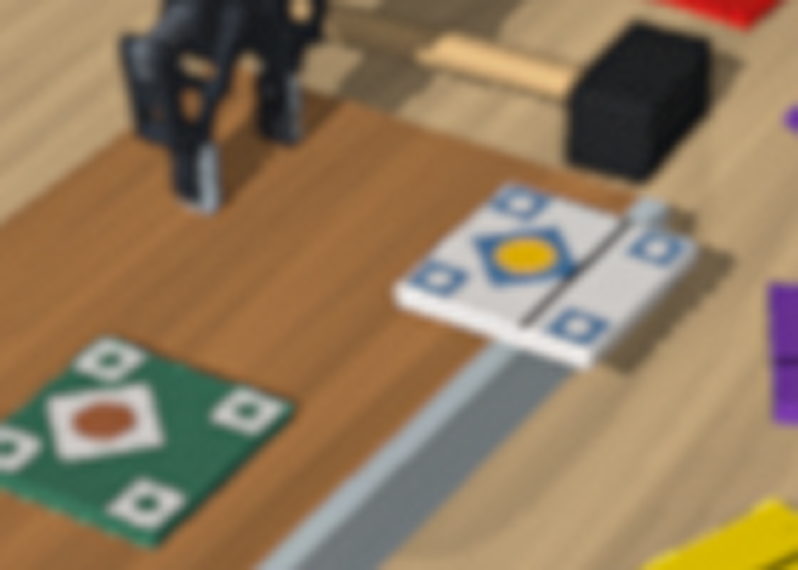

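```bash
sed -i 's/arange(189,201)/arange(190,196)/; s/range(302,333)/list(range(301,314))+list(range(321,334))/' m.py; python3 m.py; python3 m.py
python3 - <<'E'
from h import *
s=snapshot("scene")
f=lambda p:hexpand(p,(240,160),5.7)
print(back(s,f([[524,326],[628,222]]),55).round(1),back(s,f([[588,366],[696,248]]),55).round(1))
s=snapshot("top");f=lambda p:hexpand(p,(270,170),6)
t=back(s,f([[178,60],[400,67],[395,287],[168,280]]),55);print(t.round(1),t.mean(0));print(back(s,f([[175,135],[397,143]]),55).round(1))
E
```

```text
94 edge x 630.858376733911 line x 631.2600280723025 y 108.40924144894906 ahead 0.4016513383915026 angles [0.74736534 0.73496738]
94 edge x 630.8488607498737 line x 631.2585452895943 y 108.40921957092948 ahead 0.40968453972061525 angles [0.74317059 0.75038511]
[[629.3  62. ]
 [629.4 158.3]] [[668.1  50.3]
 [666.5 155. ]]
[[665.4 157.4]
 [665.   57.5]
 [566.2  57.3]
 [566.4 158.3]] [615.77212616 107.62830898]
[[631.5 157.5]
 [630.7  58. ]]
```

```bash
python3 -m creep '[[0.4,[0,0,-0.05],0],[0.4,[0,0,-0.1],0],[0.4,[0,0,-0.1],0],[0.4,[0,0,0],0],[0.4,[0,0,0],0]]'; python3 m.py; python3 -c "
from h import *
s=snapshot('top');cv2.imwrite('pics/end.png',s['pixels'][:,:,::-1])"
```

```text
t: 12.18
tcp_pos: [444.9, 107.6, 128.9]
orientation: [180.0, 0.0, 179.3]
wrist_force: [-0.2, 0.4, -1.0]
width: 59.9
94 edge x 630.845043629179 line x 631.2477448439724 y 108.40889680692302 ahead 0.40270121479341014 angles [0.74262532 0.75192685]
```

View pics/end.png

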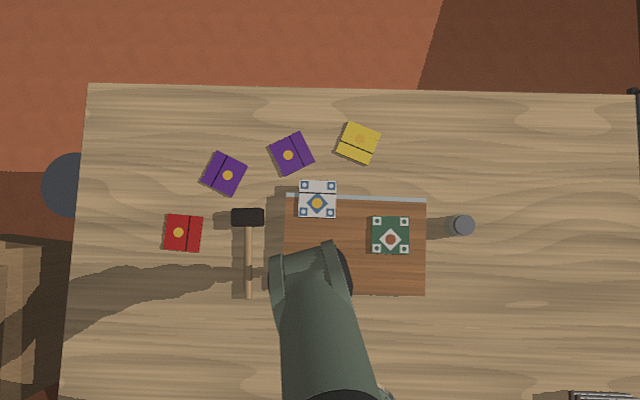

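In the final top view, the score line lies on the metal-strip edge near (318,192). The green tile (390,235), mallet (247,217) and jar (464,225) are where they started.

```bash
python3 -c "
from workcell import robot
print(robot.close_job())"
```

```text
the job is handed in; nothing more can be done
None
```

I pushed the scored tile from behind with both half-open fingertips. It squared up to the edge and slid in two passes until the score line lay over the metal strip. I then backed the gripper off, raised it clear and handed the job in at about 12 s of the 40 s allowed.

- **Line position:** the top camera put the line 0.4 mm beyond the edge, against a tolerance of 5 mm. A rougher, hand-picked reading from the scene camera put it about 1.5 mm short. The two disagree by about 2 mm, which is roughly the calibration error.
- **Line angle:** parallel to the edge within about 0.1° in the top camera; the scene-camera points gave about 0.8°. The tolerance is 5°.
- **Rest of the scene:** the tile did not move between my last readings. In the last picture the green tile, mallet, jar and look-alike tiles were where they started. I judged that by eye rather than measuring it.
- **One failed check:** my line-fitting script gave a false reading (−57 mm) after the last push, probably because it picked up the blue pattern. I narrowed its search window, and the next three readings agreed at 0.4 mm.

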